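# Check the stand's cover plate and hold it over its screw holes

### The arm

A 6-joint arm with a two-finger parallel gripper is mounted at the origin on a cart in front of the work surface, level with it; the furniture and walls round the work are solid. World frame = base frame: x ahead of the robot, y to its left, z up, the work surface at z = 0. Lengths are in m, angles in degrees, forces in N, time in s.
With the tool pointing down it reaches from about 0.375 to 0.9 m from the base axis. Payload 3.1 kg.
Tool frame: the origin (TCP) lies where the fingers leave the gripper's body, on its centre line; the fingertips stand bot.tips_ahead ahead of it and the grasp point (between the pads) lies 51 mm ahead of it (bot.tips_ahead is the distance from the TCP to the fingertips, in m); z points along the fingers, x is the direction in which the jaws open and shut, and the axes are right-handed (so a half turn about z gives the same grasp; the last joint's range is limited). The gripper opens to 87 mm and grips with 3 to 60 N. Pads are 19 mm wide; open, the fingers measure 117 mm over their backs; the gripper's body (75 mm by 190 mm) begins 51 mm behind the grasp point.
Start: joints at [-79.211, 30.224, 82.088, -0, 67.689, -10.227], TCP at [0.224, -0.583, 0.292] pointing down, gripper open.
Joint ranges: [-176.69, 176.69], [-43.24, 126.21], [12.49, 139.97], [-82, 262], [0, 151.66], [-163.58, 163.58]. Speed limits (degrees/s): [159.86, 159.86, 180, 180, 180, 180].

### API

Orientations are given as a 3x3 rotation matrix whose columns are the frame's x, y, z axes.
In Python, from rig import bot, vision, nets gives the robot as it stands.
- The arm moves only by the tool play_rows, never from a script. Its argument "series" is a list of rows, each an object of numbers: "tx", "ty", "tz": the shift along the world's x, y, z as a fraction of full scale; "turn": the turn about the world's z as a fraction of full scale. A call has 1 to 10 rows; each row shifts and turns the commanded pose from where the row before left it; what a row does not reach is not made up. Full scale, the value 1, is 0.8 m for a shift and 60 degrees for a turn. A row lasts 1/10 s, in which the tool goes at most 50 mm and 8.59 degrees, less where a joint would pass 70% of its speed; a pose out of reach is approached as far as the arm can. A call with a number of a shift or a turn outside -1 to 1 is refused whole. A call with a gripper value outside its range is refused whole. "gripper" is the opening, from 0 (shut) to 1 (fully open), set as the call begins (left out, the last holds). The fingers move at their own pace and stop on an object; the grip force is fixed at half the most. Time passes only in rows, so rows that do not move let the fingers close. It gives the time, the measured TCP pose, the force and the opening at its end, in the units of the state.
- bot.read_state(): the state, without advancing time (a new reading comes with each control period).
- vision.capture(name): name is "side" or "top" or "wrist"; returns a dict with "pixels" (400x640x3 uint8, blue, green, red), "fx", "fy", "cx", "cy" (pixels), "D" ([k1, k2, p1, p2, k3] as OpenCV has them; the pictures are not rectified), "extrinsics" (4x4, takes a point from camera to world coordinates). Camera axes: x right, y down, z forward; pixel columns grow to the right and rows downward; lengths in m; the calibration is good to about 2 mm. A picture is of the moment at which its call begins. There is no depth.
- bot.hand_in(): hands the job in, once; it reports no verdict.
Trained networks look in a picture, given as the dict that the camera call returned (one of the last four; its "shot" number tells which), for a name from the list of things; names that differ only in an ending like _2 or _b are one class to them, and where a whole thing is asked for, a point or a joint stands for the part that bears it (a point fixed in the world has none). Each returns a list of dicts, best first, with "confidence" (0 to 1); they miss things now and then, are a little off and sometimes report something else, mostly with a low value. They report only what shows in the picture. A call takes as long as a camera call. They do not tell look-alikes from the thing itself.
- nets.look_for(picture, query): "at" ([column, row] as shares, 0 to 1, of the picture: columns of its width, rows of its height, amid what is visible of it).
- nets.masks_of(picture, query): "region" (400x640 bool, what is visible of it) and "at" ([column, row] as shares, 0 to 1, of the picture: columns of its width, rows of its height, amid what is visible of it).
The state is a dict: "time_s": time; "joint_positions": joint angles; "qvel": joint speeds; "tau": joint torques, N m; "position": TCP position; "tcp_rot": TCP orientation; "force": force on the tool from outside, world axes, zero at the start; "moment": the same for the moment, N m; "opening": opening from 0.0 (shut) to 1.0 (fully open).
Only numpy, scipy, OpenCV 4.12 (cv2) and the standard library are available. Lean on these libraries where they do the work, as an engineer would, in place of code of your own. Each camera call takes 0.05 s, during which the arm holds its last target.

### The job

Lift the loose steel cover plate by its upright grip bar and show its rounded nose to the lens of the inspection camera, then turn the plate a quarter turn and show either of its long sides to it: each time hold it level, at the height of the lens and square to it, with the edge about 5 cm in front of the glass, for about a second. Then carry it to the stand block and hold it hovering level about 1 cm above the block without ever touching the block, nose over nose, so that each of the block's three threaded holes lies wholly within the plate hole above it, ready for a colleague to start the screws. Finish there, still holding the plate steady; put nothing down, and leave the other things on the bench where they are.

Things in the scene. Friction and masses are not known exactly. Their poses are not given: they have to be found in the camera images.
- cover_plate: The loose steel cover plate, 6 mm thick, 110 mm long (its x) and 80 mm wide (its y), 0.25 kg or so, lying flat on the bench. Origin on its underside, under the middle of its grip bar. Its x axis points along its length to the rounded nose (44 mm wide, one hole); the broad tail, with two holes, points to -x; z up. A black upright grip bar stands on it: 46 mm long along x, 14 mm wide along y, its top 46 mm above the plate's underside.
- plate_grip (a point): Middle of the grip bar, the place to grasp it across its 14 mm width (fingers close along the plate's y), 28 mm above the plate's underside; axes as the plate.
- plate_nose (a point): Tip of the plate's rounded nose, at half thickness: 62 mm along plate x from the origin.
- plate_left (a point): Middle of the plate's long side at +y, 40 mm from the origin, at half thickness.
- plate_right (a point): Middle of the plate's long side at -y, 40 mm from the origin, at half thickness.
- lens (a point): Front glass of the inspection camera, which is fixed on a post 20 to 35 mm behind it; the lens looks horizontally towards the robot, along this point's own -x, and is 110 mm above the bench; z up. The camera's top is 136 mm above the bench.
- block_top (a point): The fixed stand block, 50 mm high, the same outline as the plate but 4 to 5 mm larger all round, on a flat foot 146 x 108 mm. This point lies in its flat top face, in the middle of its 26 mm bore; the plate's origin belongs straight above it. x points to the block's rounded nose, z up.
- plate_hole_1 (a point): Centre of the plate's 16 mm through hole, tail end, +y side, at (-34, 26) mm from the plate's origin, on its underside.
- plate_hole_2 (a point): Centre of the plate's 16 mm through hole, tail end, -y side, at (-34, -26) mm from the plate's origin, on its underside.
- plate_hole_3 (a point): Centre of the plate's 16 mm through hole, nose, at (40, 0) mm from the plate's origin, on its underside.
- block_hole_1 (a point): Mouth of the block's 8 mm threaded hole, tail end, +y side, at (-34, 26) mm from the bore's middle, in the top face; belongs under plate hole 1.
- block_hole_2 (a point): Mouth of the block's 8 mm threaded hole, tail end, -y side, at (-34, -26) mm from the bore's middle, in the top face; belongs under plate hole 2.
- block_hole_3 (a point): Mouth of the block's 8 mm threaded hole, nose, at (40, 0) mm from the bore's middle, in the top face; belongs under plate hole 3.
- stand_block: The stand block as a whole; origin on the bench under the middle of its bore, axes as block_top.
- jar: Bystander: white screw-cap tube, 36 mm across, 69 mm high, standing; origin at its foot.
- hex_key: Bystander: L-shaped hexagon key, 89 x 29 x 9 mm, lying; origin at the middle of its underside.
- pot: Bystander: pot of swabs, 58 mm across, 84 mm high; origin at its foot.
- caliper: Bystander: vernier caliper, 163 x 52 x 11 mm, lying; origin at the middle of its underside.
- driver: Bystander: screwdriver with red handle, 165 x 22 x 21 mm, lying; origin at the middle of its underside.
- spares_box: Bystander: small lidded box, 74 x 110 x 33 mm; origin at the middle of its underside.
There are look-alikes about, which are no part of the job. What is shaped like the cover_plate but pink is not meant.

How it is judged:
By the outcome, as a careful person would: the job done as asked, in the order asked, and still so for the second after the job is handed in, while the arm keeps its last pose, push and grip.
It also fails if it takes over 48 s, if anything falls off the work surface, if the arm or the gripper's body presses on something with over 40 N, if the wrist force passes 120 N, or if a joint passes its speed limit or range.

## Working session

There is one attempt and no reset: what is moved stays moved. The work goes in short steps, Python scripts to look and compute and a tool call to move; the robot and the scene stay as the last step left them, time stands still between calls to the robot, and variables do not carry over. Pictures are saved under pics/ and viewed, and the job is handed in when it is done.

Besides the shell and the picture viewer there is one more tool, called after ">>>" in YAML: its name, and indented under it one key for each argument. play_rows: Moves the arm, as the interface text tells. Shift numbers are shares of 0.8 m and turn numbers shares of 60 degrees, none past 1 either way. Its arguments: {"type":"object","properties":{"series":{"type":"array"},"gripper":{"type":"number"}},"required":["series"]}

```bash
ls; mkdir -p pics
python3 - <<'E'
from rig import bot,vision,nets
import cv2,numpy as np
s=bot.read_state();print(s['time_s'],s['position'],np.round(s['tcp_rot'],3),s['opening'],bot.tips_ahead)
for n in ['side','top','wrist']:
    p=vision.capture(n);cv2.imwrite(f'pics/{n}0.png',p['pixels']);print(n,p['fx'],p['cx'],p['cy'],p['D'],np.round(p['extrinsics'],3).tolist())
E
```

```text
pics
0.0 [ 0.22405543 -0.58283955  0.29128586] [[ 0.359 -0.933 -0.   ]
 [-0.933 -0.359  0.002]
 [-0.002 -0.    -1.   ]] 0.9983606325185651 0.0697
side 394.54793129279034 309.59044398509997 201.6036478274142 [0.03472361 0.         0.         0.         0.        ] [[0.998, 0.03, -0.057, 0.59], [0.063, -0.619, 0.783, -0.899], [-0.012, -0.785, -0.619, 0.797], [0.0, 0.0, 0.0, 1.0]]
top 491.294637757049 318.83005653171585 197.7594958802266 [0.03840742 0.         0.         0.         0.        ] [[0.009, -0.995, 0.095, 0.412], [-0.999, -0.012, -0.03, 0.024], [0.031, -0.094, -0.995, 1.314], [0.0, 0.0, 0.0, 1.0]]
wrist 301.56993284263956 314.6921792759697 198.61175194172958 [-0.00237319  0.          0.          0.          0.        ] [[0.359, -0.894, -0.268, 0.298], [-0.934, -0.344, -0.1, -0.556], [-0.003, 0.286, -0.958, 0.385], [0.0, 0.0, 0.0, 1.0]]
```

View pics/side0.png

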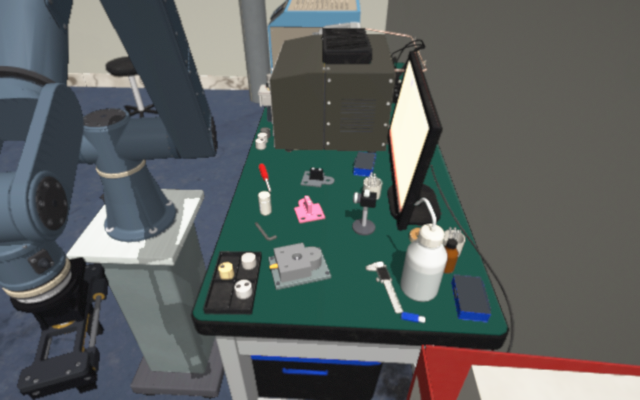

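View pics/top0.png

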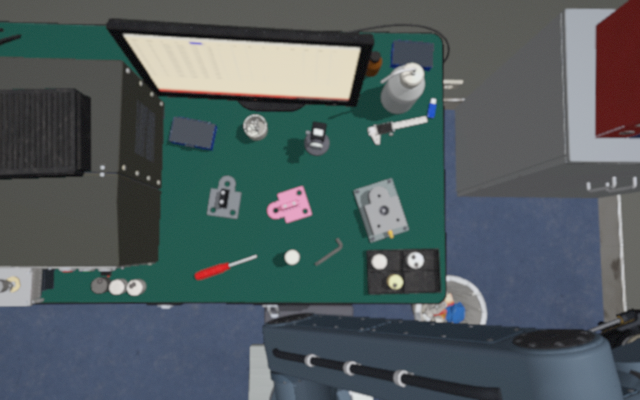

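View pics/wrist0.png

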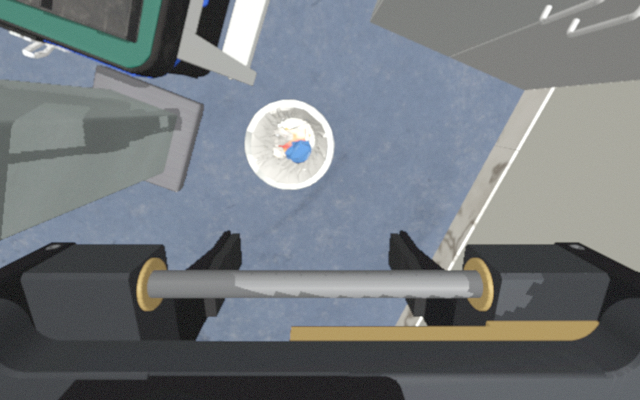

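```bash
cat > h.py <<'E'
from rig import bot,vision,nets
import cv2,numpy as np
def K(p): return np.array([[p['fx'],0,p['cx']],[0,p['fy'],p['cy']],[0,0,1]])
def ray(p,uv):
    n=cv2.undistortPoints(np.array([[uv]],float),K(p),np.array(p['D']))[0,0]
    T=np.array(p['extrinsics']);return T[:3,3],T[:3,:3]@np.array([n[0],n[1],1])
def onz(p,uv,z):
    o,d=ray(p,uv);return o+d*(z-o[2])/d[2]
def tri(ps,uvs):
    A=np.zeros((3,3));b=np.zeros(3)
    for p,u in zip(ps,uvs):
        o,d=ray(p,u);d=d/np.linalg.norm(d);M=np.eye(3)-np.outer(d,d);A+=M;b+=M@o
    return np.linalg.solve(A,b)
def proj(p,X):
    T=np.linalg.inv(np.array(p['extrinsics']))
    return cv2.projectPoints(np.atleast_2d(np.array(X,float)),cv2.Rodrigues(T[:3,:3])[0],T[:3,3],K(p),np.array(p['D']))[0][:,0]
def px(a): return np.array(a)*[640,400]
def crop(p,c,r,f,name):
    im=p['pixels'];x0,y0=max(0,int(c[0]-r)),max(0,int(c[1]-r*.75))
    cv2.imwrite(name,cv2.resize(im[y0:y0+int(1.5*r),x0:x0+2*r],None,fx=f,fy=f,interpolation=cv2.INTER_CUBIC));return x0,y0
E
python3 - <<'E'
from h import *
ps={n:vision.capture(n) for n in ['side','top']}
for q in ['cover_plate','plate_grip','plate_nose','plate_left','plate_right','plate_hole_1','lens','block_top','block_hole_1','block_hole_3','stand_block','jar','pot','hex_key','driver','caliper','spares_box']:
    for n,p in ps.items():
        print(q,n,[(px(d['at']).round(1).tolist(),round(d['confidence'],2)) for d in nets.look_for(p,q)][:5])
print(crop(ps['top'],(225,198),50,8,'pics/tplate.png'),crop(ps['top'],(383,210),50,8,'pics/tblock.png'),crop(ps['side'],(317,180),50,8,'pics/splate.png'),crop(ps['side'],(300,262),50,8,'pics/sblock.png'),crop(ps['top'],(317,140),50,8,'pics/tlens.png'),crop(ps['side'],(365,200),50,8,'pics/slens.png'))
E
```

```text
cover_plate side [([313.5, 177.8], 0.9), ([306.3, 209.4], 0.81)]
cover_plate top [([225.0, 201.6], 0.75)]
plate_grip side [([306.9, 207.9], 0.7), ([318.8, 178.4], 0.67)]
plate_grip top [([290.0, 203.1], 0.76), ([227.4, 199.6], 0.74)]
plate_nose side [([312.8, 179.5], 0.79), ([307.7, 209.6], 0.76), ([374.5, 183.3], 0.55)]
plate_nose top [([288.9, 203.1], 0.94), ([225.9, 197.1], 0.77)]
plate_left side [([313.2, 178.3], 0.85), ([304.9, 210.7], 0.61), ([297.1, 267.1], 0.3)]
plate_left top [([226.3, 200.3], 0.96), ([288.8, 205.0], 0.58)]
plate_right side [([313.5, 180.5], 0.96), ([306.8, 213.0], 0.56)]
plate_right top [([288.5, 205.0], 0.84), ([223.2, 203.8], 0.58)]
plate_hole_1 side [([309.6, 213.1], 0.87), ([315.6, 179.9], 0.63)]
plate_hole_1 top [([226.1, 197.7], 0.87), ([291.7, 204.7], 0.57), ([256.4, 126.7], 0.18)]
lens side [([365.1, 204.2], 0.84)]
lens top [([316.0, 142.3], 0.85)]
block_top side []
block_top top [([379.9, 209.5], 0.88)]
block_hole_1 side [([297.1, 267.9], 0.71)]
block_hole_1 top [([378.2, 210.3], 0.87)]
block_hole_3 side [([297.1, 267.9], 0.71)]
block_hole_3 top [([378.2, 210.3], 0.87)]
stand_block side [([297.7, 264.9], 0.91)]
stand_block top [([379.4, 206.8], 0.69)]
jar side [([263.6, 203.5], 0.74), ([297.5, 265.6], 0.45)]
jar top [([292.0, 256.1], 0.6)]
pot side [([373.4, 184.7], 0.8)]
pot top [([257.2, 128.6], 0.64)]
hex_key side [([263.4, 234.3], 0.63)]
hex_key top [([330.3, 251.8], 0.66)]
driver side [([264.5, 171.9], 0.49)]
driver top [([213.1, 270.4], 0.88), ([379.4, 210.0], 0.69)]
caliper side [([385.8, 278.9], 0.72)]
caliper top [([390.7, 124.2], 0.55), ([314.6, 138.6], 0.54), ([226.6, 199.5], 0.26)]
spares_box side [([365.4, 163.5], 0.84), ([313.9, 176.9], 0.54)]
spares_box top [([191.6, 128.8], 0.93)]
(175, 160) (333, 172) (267, 142) (250, 224) (267, 102) (315, 162)
```

View pics/tplate.png

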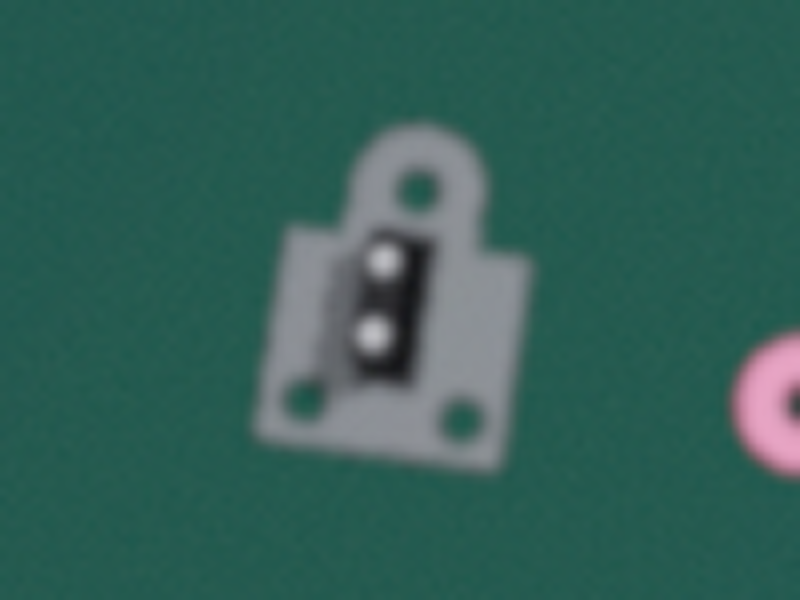

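View pics/tblock.png

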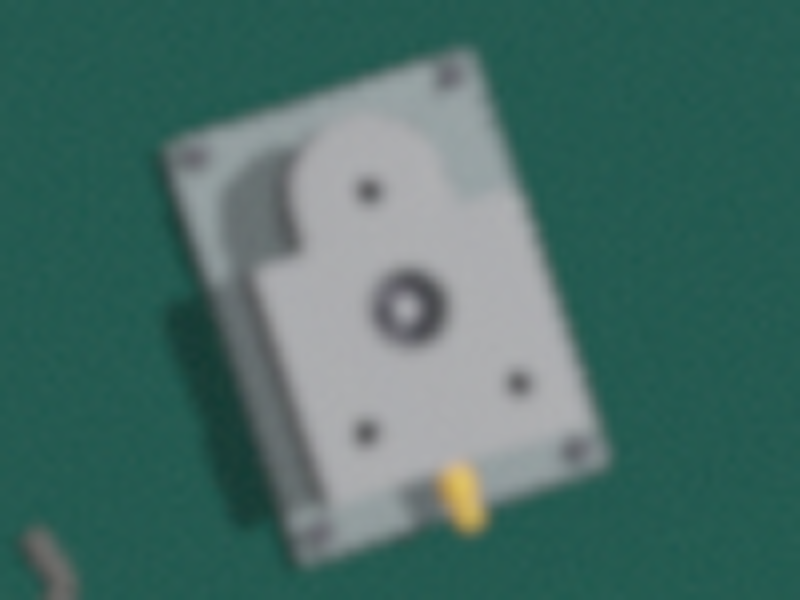

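View pics/splate.png

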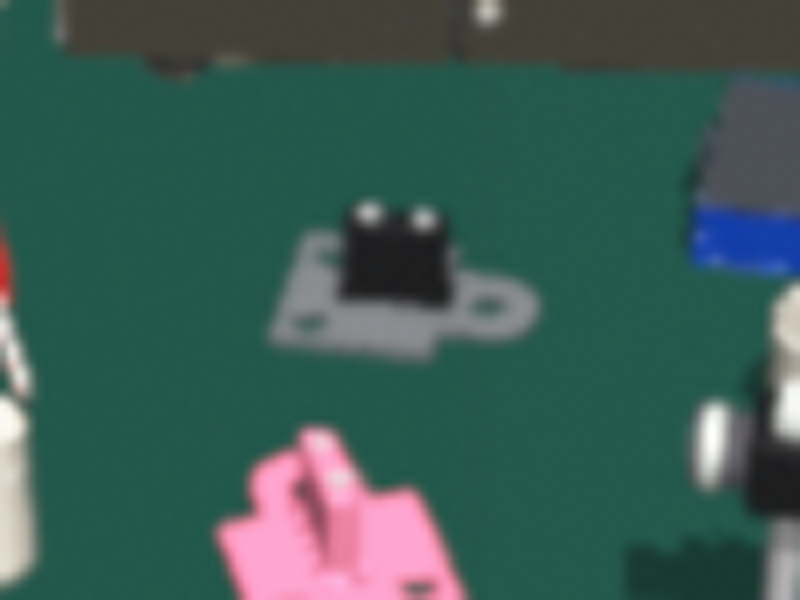

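View pics/sblock.png

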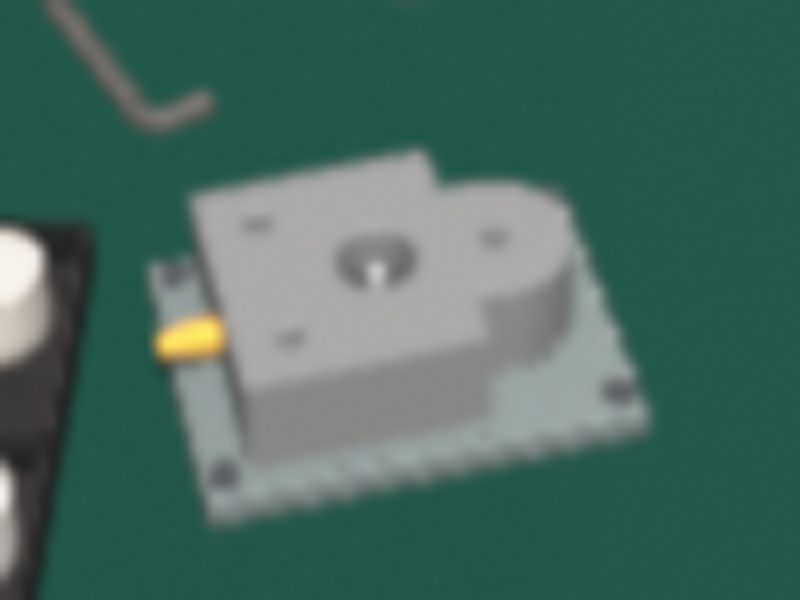

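View pics/tlens.png

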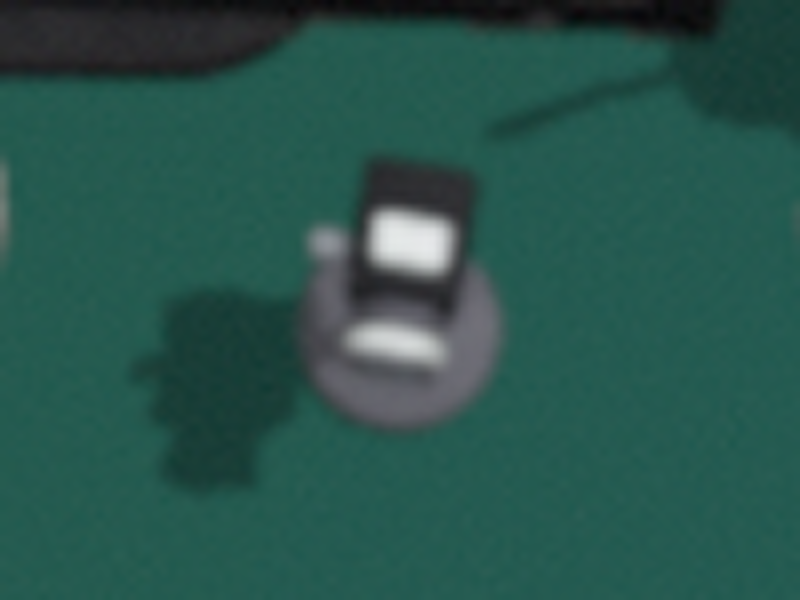

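View pics/slens.png

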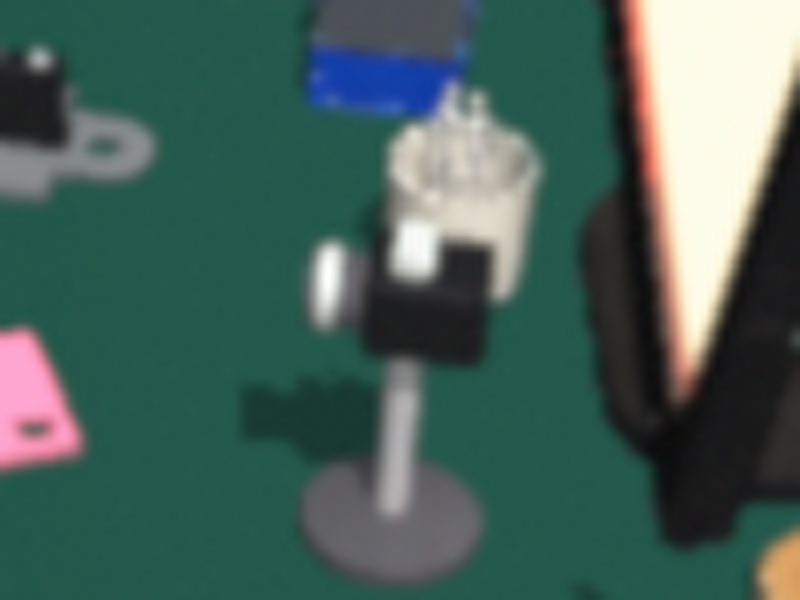

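```bash
cat > fit.py <<'E'
from h import *
from scipy.optimize import least_squares
ps={n:vision.capture(n) for n in ['side','top']}
def P(o,u,f=8): return np.array(o)+(np.array(u)+.5)/f-.5
def fit(obs,z,x0):
    def res(v,sel=None):
        c,s=np.cos(v[2]),np.sin(v[2]);r=[]
        for cam,l,uv in obs:
            if sel and cam!=sel: continue
            X=[v[0]+c*l[0]-s*l[1],v[1]+s*l[0]+c*l[1],z];r+=list(proj(ps[cam],X)[0]-uv)
        return np.array(r)
    for sel in [None,'top','side']:
        s=least_squares(res,x0,args=(sel,));print(sel,s.x[:2].round(4),np.degrees(s.x[2]).round(2),'res',s.fun.round(2))
h1,h2,h3=(-.034,.026),(-.034,-.026),(.04,0)
t=(175,160);d=(267,142)
fit([('top',h3,P(t,(418,189))),('top',h1,P(t,(304,400))),('top',h2,P(t,(461,419))),('side',h3,P(d,(488,306))),('side',h2,P(d,(309,323)))],.004,[.4,.28,0])
t=(333,172);d=(250,224)
fit([('top',h3,P(t,(368,190))),('top',h1,P(t,(366,432))),('top',h2,P(t,(517,382))),('top',(0,0),P(t,(410,308))),('side',h3,P(d,(493,237))),('side',h1,P(d,(257,223))),('side',h2,P(d,(290,338))),('side',(0,0),P(d,(376,260)))],.05,[.4,-.15,0])
t=(267,102);d=(315,162)
for u in [(370,158),(478,172),(460,310),(355,300)]: print('top edge',onz(ps['top'],P(t,u),.136).round(4))
print('ring ends top z.11', [onz(ps['top'],P(t,u),.11).round(4) for u in [(338,350),(445,372)]], 'mid',onz(ps['top'],P(t,(395,365)),.125).round(4))
print('lens tri',tri([ps['top'],ps['side']],[P(t,(392,362)),P(d,(322,285))]).round(4), 'base centre',onz(ps['top'],P(t,(403,330)),.008).round(4),onz(ps['side'],P(d,(391,520)),.008).round(4))
print('side z', onz(ps['side'],P(d,(325,285)),.11).round(4))
for q,z,a,b in [('jar',.069,(292,256),(264,203)),('pot',.084,(257,128),None)]: print(q,onz(ps['top'],a,z).round(3))
E
python3 fit.py
```

```text
None [0.5326 0.2352] -7.22 res [-0.1   0.08  0.11 -0.21  0.02  0.08 -0.09 -0.05  0.03 -0.02]
top [0.5326 0.2352] -7.19 res [-0.12  0.1   0.1  -0.19  0.01  0.09]
side [0.5328 0.2349] -7.46 res [-0.05  0.02  0.05 -0.01]
None [ 0.5021 -0.1831] 18.41 res [ 0.26  0.03  0.1   0.01  0.23  0.11 -0.09 -0.08  0.15 -0.3   0.    0.
  0.01 -0.17 -0.06 -0.22]
top [ 0.5022 -0.1828] 18.61 res [ 0.07  0.03  0.02  0.02  0.13  0.04 -0.22 -0.09]
side [ 0.5021 -0.1838] 18.1 res [ 0.16 -0.07  0.02  0.12 -0.09 -0.02 -0.08 -0.04]
top edge [0.7112 0.0042 0.136 ]
top edge [ 0.7074 -0.0288  0.136 ]
top edge [ 0.6645 -0.0237  0.136 ]
top edge [0.6671 0.0084 0.136 ]
ring ends top z.11 [array([0.6569, 0.0131, 0.11  ]), array([ 0.6505, -0.0202,  0.11  ])] mid [ 0.6495 -0.0043  0.125 ]
lens tri [ 0.654  -0.0036  0.1101] base centre [ 0.6849 -0.0096  0.008 ] [ 0.686  -0.0129  0.008 ]
side z [ 0.6557 -0.0032  0.11  ]
jar [0.382 0.052 0.069]
pot [0.705 0.145 0.084]
```

>>> play_rows:
  series:
    - {"tx": 0.028, "ty": 0.052}
    - {"tx": 0.028, "ty": 0.052}
    - {"tx": 0.028, "ty": 0.052}
    - {"tx": 0.028, "ty": 0.052}
    - {"tx": 0.028, "ty": 0.052}
    - {"tx": 0.028, "ty": 0.052}
    - {"tx": 0.028, "ty": 0.052}
    - {"tx": 0.028, "ty": 0.052}
    - {"tx": 0.028, "ty": 0.052}
    - {"tx": 0.028, "ty": 0.052}
  gripper: 1

```text
invalid input
```

Run:
```python
from h import *
s=bot.read_state();print(s['time_s'],s['position'],np.round(s['tcp_rot'],3).tolist(),s['joint_positions'])
p=vision.capture('wrist');cv2.imwrite('pics/w1.png',p['pixels']);np.save('w1.npy',p['extrinsics'])
print(proj(p,[[.5021,-.1831,.05],[.654,-.0036,.11]]))
t=vision.capture('top');sd=vision.capture('side')
print('screen bottom',onz(t,(355,105),.1),tri([t,sd],[(353,104),(405,222)]),tri([t,sd],[(372,38),(437,125)]))
```

```text
2.05 [ 0.2241691  -0.58337301  0.29224903] [[0.359, -0.933, 0.0], [-0.933, -0.359, 0.0], [-0.0, -0.0, -1.0]] [-7.92113744e+01  3.02226702e+01  8.20891955e+01  1.92971789e-03
  6.76905374e+01 -1.02256953e+01]
[[  -42.88222839  -331.82018285]
 [ -627.58668642 -1229.64974634]]
screen bottom [ 0.76411494 -0.10274324  0.1       ] [ 0.77561155 -0.09763963  0.10193907] [ 0.81255521 -0.10505035  0.39197016]
```

View pics/w1.png

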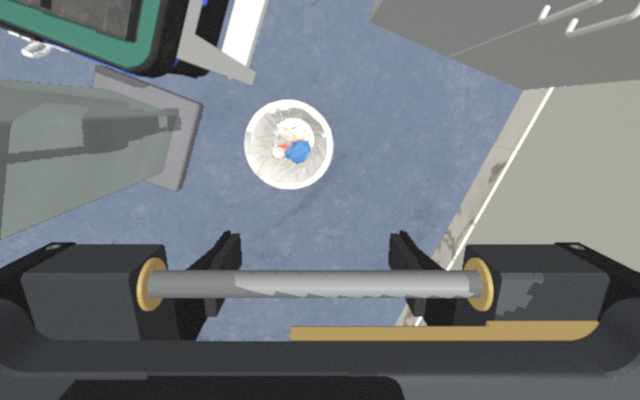

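>>> play_rows:
  series:
    - {"tx": 0.028, "ty": 0.052, "tz": 0, "turn": 0}
    - {"tx": 0.028, "ty": 0.052, "tz": 0, "turn": 0}
    - {"tx": 0.028, "ty": 0.052, "tz": 0, "turn": 0}
    - {"tx": 0.028, "ty": 0.052, "tz": 0, "turn": 0}
    - {"tx": 0.028, "ty": 0.052, "tz": 0, "turn": 0}
    - {"tx": 0.028, "ty": 0.052, "tz": 0, "turn": 0}
    - {"tx": 0.028, "ty": 0.052, "tz": 0, "turn": 0}
    - {"tx": 0.028, "ty": 0.052, "tz": 0, "turn": 0}
    - {"tx": 0.028, "ty": 0.052, "tz": 0, "turn": 0}
    - {"tx": 0.028, "ty": 0.052, "tz": 0, "turn": 0}
  gripper: 1

```text
time_s: 3.2
position: [0.4489, -0.1657, 0.2926]
tcp_rot: [[0.358, -0.934, 0.001], [-0.934, -0.358, -0.001], [0.001, -0.001, -1.0]]
force: [0.7, -0.8, 0.8]
opening: 1.0
```

Run:
```python
from h import *
s=bot.read_state();print(s['time_s'],s['position'],np.round(s['tcp_rot'],3).tolist(),s['joint_positions'])
p=vision.capture('wrist');cv2.imwrite('pics/w1b.png',p['pixels']);np.save('w1.npy',p['extrinsics'])
print(proj(p,[[.5021,-.1831,.05],[.654,-.0036,.11]]))
```

```text
3.2 [ 0.44892109 -0.16571908  0.29257752] [[0.358, -0.934, 0.001], [-0.934, -0.358, -0.001], [0.001, -0.001, -1.0]] [-3.36747224e+01  1.89488546e+01  1.02561014e+02  1.52567141e-03
  5.84339179e+01  3.53223865e+01]
[[ 346.14038834  141.79350677]
 [ 205.24876535 -139.99400572]]
```

View pics/w1b.png

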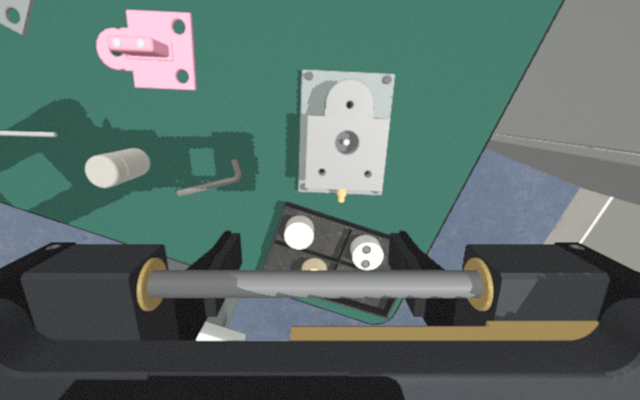

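>>> play_rows:
  series:
    - {"tx": 0.031, "ty": 0.052, "tz": 0, "turn": -0.118}
    - {"tx": 0.031, "ty": 0.052, "tz": 0, "turn": -0.118}
    - {"tx": 0.031, "ty": 0.052, "tz": 0, "turn": -0.118}
    - {"tx": 0.031, "ty": 0.052, "tz": 0, "turn": -0.118}

```text
time_s: 3.65
position: [0.5472, -0.0014, 0.2925]
tcp_rot: [[-0.127, -0.992, 0.001], [-0.992, 0.127, -0.0], [0.0, -0.001, -1.0]]
force: [-0.1, -0.0, -0.6]
opening: 1.0
```

Run:
```python
from h import *
s=bot.read_state();print(s['time_s'],s['position'],np.round(s['tcp_rot'],3).tolist(),s['joint_positions'])
p=vision.capture('wrist');cv2.imwrite('pics/w2.png',p['pixels']);np.save('w2.npy',p['extrinsics'])
q=proj(p,[[.654,-.0036,.11]])[0];print(q)
print(crop(p,q+[0,-40],80,5,'pics/w2c.png'))
```

```text
3.65 [ 0.54721783 -0.00139639  0.29250813] [[-0.127, -0.992, 0.001], [-0.992, 0.127, -0.0], [0.0, -0.001, -1.0]] [-1.18444410e+01  2.42055385e+01  9.33252576e+01 -1.29749463e-02
  6.24298866e+01  8.54535471e+01]
[300.58452802  74.94643355]
(220, 0)
```

View pics/w2.png

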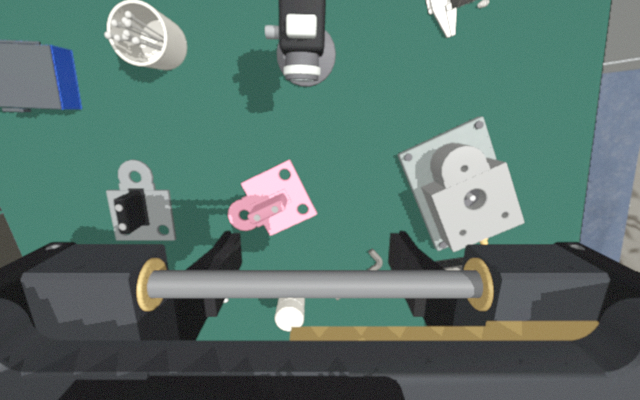

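View pics/w2c.png

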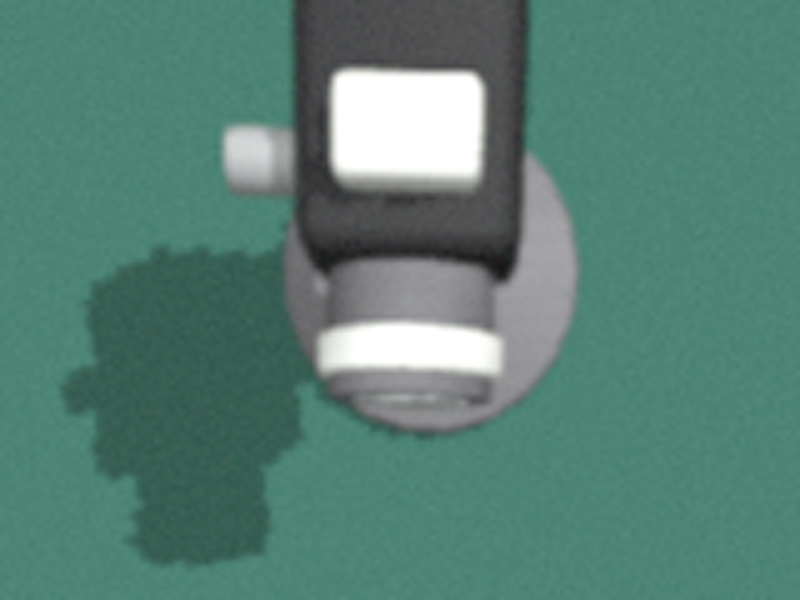

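Run:
```python
from h import *
p=vision.capture('wrist')
P=lambda u:np.array((220,0))+(np.array(u)+.5)/5-.5
w=lambda u,z:onz(p,P(u),z)[:2]
def yaw(a,b):d=b-a;return np.degrees(np.arctan2(d[1],d[0])).round(1)
print('cap L',yaw(w((333,180),.138),w((333,72),.138)),'cap R',yaw(w((483,185),.138),w((486,75),.138)))
print('body L',yaw(w((299,230),.136),w((297,0),.136)),'body R',yaw(w((521,230),.136),w((528,0),.136)))
print('cross ring',yaw(w((500,329),.115),w((325,322),.115))-90,yaw(w((500,370),.115),w((318,368),.115))-90,'cap',yaw(w((478,72),.138),w((340,69),.138))-90,yaw(w((478,190),.138),w((340,187),.138))-90,'rim',yaw(w((490,388),.11),w((332,383),.11))-90)
print('glass',[w((u,394),z).round(4) for u,z in[((413),.11),(413,.118)]],'ring mid',w((411,355),.12),'cap mid',w((408,130),.138),'body front',w((410,240),.136), w((412,0),.136))
print('barrel base',w((411,265),.11),'ring ends mid',w((410,350),.11))
```

```text
cap L -8.9 cap R -9.0
body L -8.7 body R -8.8
cross ring -9.599999999999994 -8.0 cap -8.599999999999994 -8.599999999999994 rim -9.099999999999994
glass [array([0.6557, 0.0021]), array([0.6549, 0.0018])] ring mid [0.66070223 0.00123936] cap mid [ 0.68900775 -0.00318506] body front [ 0.67474332 -0.00136079] [ 0.70614113 -0.00611247]
barrel base [ 6.75779831e-01 -4.22966823e-04] ring ends mid [0.66272627 0.00160013]
```

Run:
```python
from h import *
p=vision.capture('wrist');cv2.imwrite('pics/w3.png',p['pixels']);t=vision.capture('top')
s=bot.read_state();print(s['time_s'],s['position'])
old=np.load('w2.npy');print(np.round(old,4).tolist(),np.round(p['extrinsics'],4).tolist())
def pts(x,y,yaw,z):
    c,s=np.cos(np.radians(yaw)),np.sin(np.radians(yaw));return [[x+c*a-s*b,y+s*a+c*b,z] for a,b in [(0,0),(.04,0),(-.034,.026),(-.034,-.026)]]
print(proj(p,pts(.5021,-.1831,18.41,.05)).round(1).tolist());print(proj(p,pts(.5326,.2352,-7.22,.005)).round(1).tolist())
crop(p,(460,190),80,5,'pics/w3b.png');print(crop(p,(140,190),80,5,'pics/w3p.png'))
print(crop(p,(300,80),80,5,'pics/w3l.png'),crop(t,(317,140),40,10,'pics/tl2.png'))
```

```text
3.85 [ 0.54642399 -0.00202574  0.29207893]
[[-0.127, -0.9505, -0.2836, 0.6252], [-0.9919, 0.1216, 0.0367, -0.0121], [-0.0004, 0.286, -0.9582, 0.386], [0.0, 0.0, 0.0, 1.0]] [[-0.1174, -0.9524, -0.2813, 0.6267], [-0.9931, 0.1119, 0.0356, -0.0086], [-0.0024, 0.2835, -0.959, 0.3863], [0.0, 0.0, 0.0, 1.0]]
[[476.6, 201.9], [466.4, 171.3], [463.7, 235.0], [506.1, 217.8]]
[[141.6, 205.2], [136.9, 175.7], [126.4, 228.8], [164.6, 229.2]]
(60, 130)
(220, 20) (277, 110)
```

View pics/w3b.png

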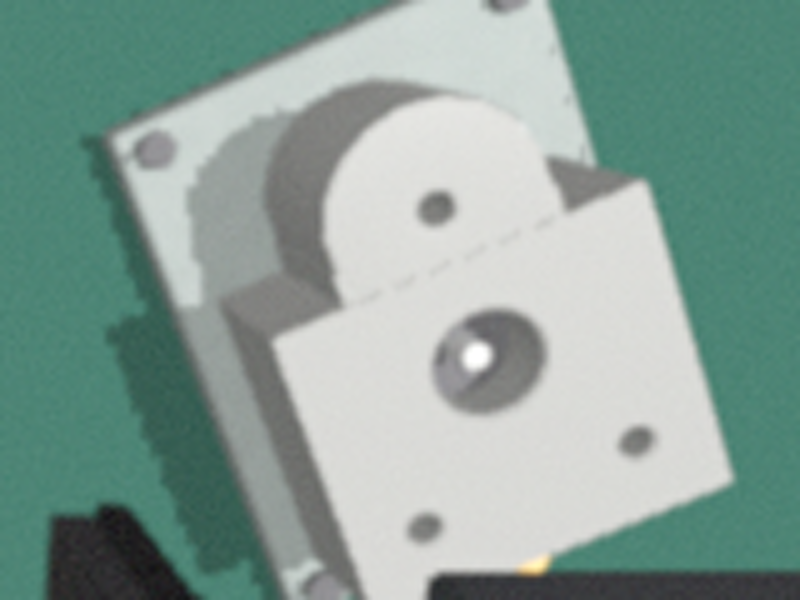

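View pics/w3p.png

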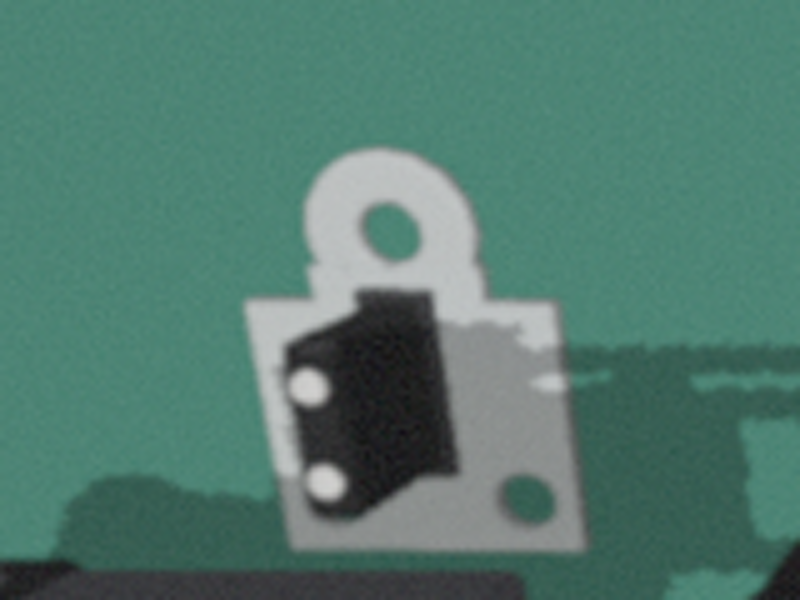

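View pics/tl2.png

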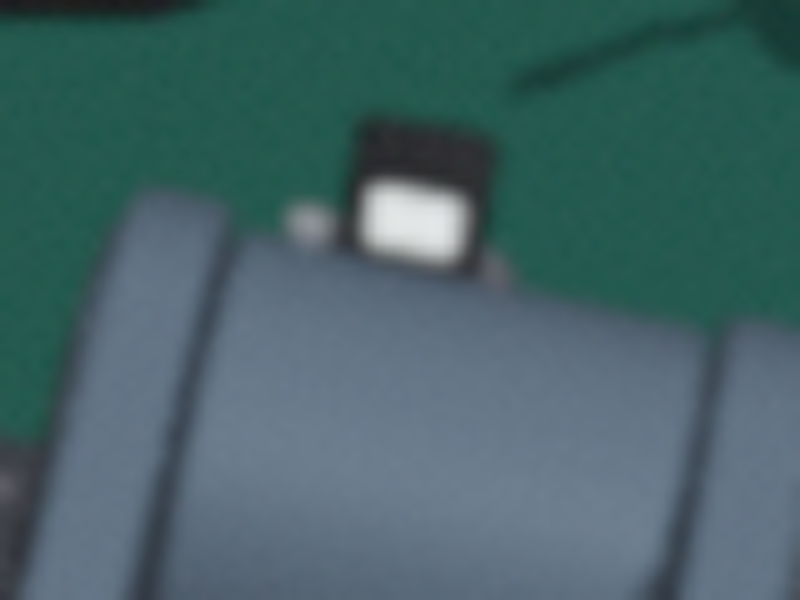

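View pics/w3l.png

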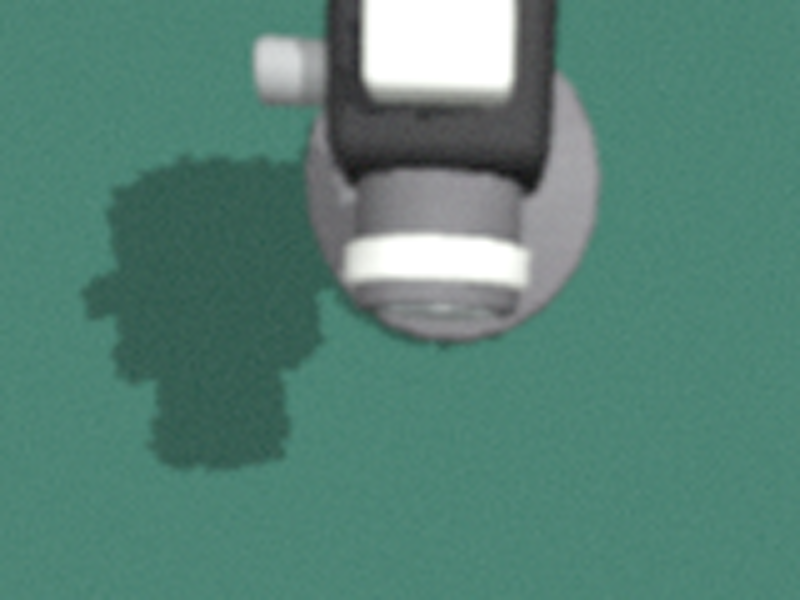

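Run:
```python
from h import *
p=vision.capture('wrist');print(np.round(p['extrinsics'],4)[:3,3])
P=lambda u:np.array((220,20))+(np.array(u)+.5)/5-.5+[-1.1,-.5]
w=lambda u,z:onz(p,P(u),z)[:2]
def yaw(a,b):d=b-a;return np.degrees(np.arctan2(d[1],d[0])).round(1)
print('cap',yaw(w((363,90),.138),w((363,0),.138)),yaw(w((514,90),.138),w((516,0),.138)),'body',yaw(w((330,140),.136),w((328,0),.136)),yaw(w((550,140),.136),w((557,0),.136)))
print('cross ring',yaw(w((528,240),.115),w((348,237),.115))-90,yaw(w((528,285),.115),w((345,281),.115))-90,'cap',yaw(w((508,101),.138),w((370,99),.138))-90)
print('glass',[w((441,307),z).round(4) for z in(.11,.118)],'body front',w((441,150),.136),w((442,0),.136),'ring mid',w((437,265),.115))
```

```text
[ 0.6246 -0.0121  0.3855]
cap -8.0 -7.8 body -7.5 -9.2
cross ring -7.700000000000003 -7.900000000000006 cap -7.5
glass [array([ 0.648 , -0.0079]), array([ 0.6473, -0.008 ])] body front [ 0.66769731 -0.0110842 ] [ 0.68754814 -0.01374232] ring mid [ 0.65412567 -0.00815647]
```

Run:
```python
from h import *
p=vision.capture('wrist')
p['extrinsics']=np.array([[-0.1174, -0.9524, -0.2813, 0.6267], [-0.9931, 0.1119, 0.0356, -0.0086], [-0.0024, 0.2835, -0.959, 0.3863],[0,0,0,1]])
def pts(x,y,yaw,z):
    c,s=np.cos(np.radians(yaw)),np.sin(np.radians(yaw));return [[x+c*a-s*b,y+s*a+c*b,z] for a,b in [(0,0),(.04,0),(-.034,.026),(-.034,-.026)]]
X=np.array(pts(.5021,-.1831,18.41,.05)+[pts(.5326,.2352,-7.22,.005)[i] for i in (1,3)])
f=lambda o,u:np.array(o)+(np.array(u)+.5)/5-.5
U=np.array([f((380,130),u) for u in [(490,360),(435,208),(425,527),(637,440)]]+[f((60,130),u) for u in [(391,232),(527,499)]])
T=np.linalg.inv(p['extrinsics']);r0=cv2.Rodrigues(T[:3,:3])[0];t0=T[:3,3:].copy()
r,t=cv2.solvePnPRefineLM(X,U,K(p),np.array(p['D']),r0.copy(),t0.copy())
print((cv2.projectPoints(X,r,t,K(p),np.array(p['D']))[0][:,0]-U).round(2).tolist())
E=np.eye(4);E[:3,:3]=cv2.Rodrigues(r)[0];E[:3,3]=t[:,0];p['extrinsics']=np.linalg.inv(E);print(p['extrinsics'].round(4))
P=lambda u:np.array((220,20))+(np.array(u)+.5)/5-.5
w=lambda u,z:onz(p,P(u),z)[:2]
def yaw(a,b):d=b-a;return np.degrees(np.arctan2(d[1],d[0])).round(1)
print('cap',yaw(w((363,90),.138),w((363,0),.138)),yaw(w((514,90),.138),w((516,0),.138)),'body',yaw(w((330,140),.136),w((328,0),.136)),yaw(w((550,140),.136),w((557,0),.136)))
print('cross ring',yaw(w((528,240),.115),w((348,237),.115))-90,yaw(w((528,285),.115),w((345,281),.115))-90,'cap',yaw(w((508,101),.138),w((370,99),.138))-90)
print('glass',[w((441,307),z).round(4) for z in(.11,.118)],'body front',w((441,150),.136),w((442,0),.136),'ring mid',w((437,265),.115))
for i in range(3):print(bot.read_state()['position'],vision.capture('wrist')['extrinsics'][:2].round(4).tolist())
```

```text
[[-0.34, 0.06], [0.28, -0.25], [-0.0, 0.05], [0.01, 0.11], [-0.03, -0.05], [0.07, 0.09]]
[[-0.1182 -0.9556 -0.2701  0.6226]
 [-0.993   0.1123  0.0371 -0.0087]
 [-0.0052  0.2726 -0.9621  0.3875]
 [ 0.      0.      0.      1.    ]]
cap -7.9 -7.8 body -7.4 -9.2
cross ring -7.700000000000003 -8.0 cap -7.599999999999994
glass [array([ 0.65  , -0.0045]), array([ 0.6492, -0.0046])] body front [ 0.66959353 -0.00766702] [ 0.68975172 -0.01034225] ring mid [ 0.65610369 -0.00472472]
[ 0.54571471 -0.00366774  0.29206478] [[-0.1217, -0.9507, -0.2854, 0.6239], [-0.9926, 0.1165, 0.0352, -0.014]]
[ 0.54570377 -0.00406483  0.29216162] [[-0.1229, -0.9506, -0.2852, 0.6239], [-0.9924, 0.1176, 0.0356, -0.0145]]
[ 0.54575498 -0.00424692  0.29222814] [[-0.1235, -0.9506, -0.2849, 0.6239], [-0.9923, 0.1182, 0.0359, -0.0147]]
```

>>> play_rows:
  series:
    - {"tx": -0.002, "ty": 0.03, "tz": -0.02, "turn": 0}
    - {"tx": -0.003, "ty": 0.05, "tz": -0.025, "turn": 0}
    - {"tx": -0.003, "ty": 0.055, "tz": -0.025, "turn": 0}
    - {"tx": -0.003, "ty": 0.055, "tz": -0.025, "turn": 0}
    - {"tx": -0.003, "ty": 0.05, "tz": -0.025, "turn": 0}
    - {"tx": -0.002, "ty": 0.035, "tz": -0.02, "turn": 0}
    - {"tx": -0.002, "ty": 0.02, "tz": -0.01, "turn": 0}
    - {"tx": 0, "ty": 0, "tz": 0, "turn": 0}
    - {"tx": 0, "ty": 0, "tz": 0, "turn": 0}
    - {"tx": 0, "ty": 0, "tz": 0, "turn": 0}

```text
time_s: 5.1
position: [0.5329, 0.2316, 0.1732]
tcp_rot: [[-0.124, -0.992, 0.002], [-0.992, 0.124, -0.0], [-0.0, -0.002, -1.0]]
force: [0.1, 0.9, 0.3]
opening: 1.0
```

```bash
cat > st.py <<'E'
from h import *
def phi(s): return np.degrees(np.arctan2(s['tcp_rot'][1][0],s['tcp_rot'][0][0]))
def show(s): print(round(s['time_s'],2),np.round(s['position'],4),'phi',phi(s).round(2),'z',np.round(np.array(s['tcp_rot'])[:,2],4),'F',np.round(s['force'],1),'op',round(s['opening'],3))
E
python3 - <<'E'
from st import *
s=bot.read_state();show(s)
p=vision.capture('wrist');cv2.imwrite('pics/w4.png',p['pixels'])
c,sn=np.cos(np.radians(-7.22)),np.sin(np.radians(-7.22))
for a,b,z in [(0,0,.046),(.04,0,.005),(-.034,.026,.005),(-.034,-.026,.005)]: print(proj(p,[.5326+c*a-sn*b,.2352+sn*a+c*b,z]).round(1))
show(bot.read_state())
E
```

```text
5.1 [0.5329 0.2316 0.1732] phi -97.1 z [ 0.0017 -0.     -1.    ] F [0.1 0.9 0.3] op 1.0
[[309.4 215.5]]
[[310.1 156.1]]
[[282.6 234.8]]
[[337.9 234.9]]
5.15 [0.5329 0.2316 0.1733] phi -97.11 z [ 1.7e-03  1.0e-04 -1.0e+00] F [ 0.7 -0.6  0.2] op 1.002
```

View pics/w4.png

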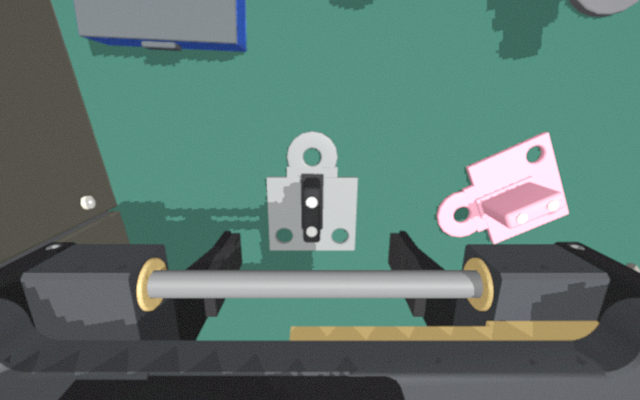

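>>> play_rows:
  series:
    - {"tx": 0, "ty": 0.004, "tz": -0.025, "turn": -0.002}
    - {"tx": 0, "ty": 0, "tz": -0.035, "turn": 0}
    - {"tx": 0, "ty": 0, "tz": -0.03, "turn": 0}
    - {"tx": 0, "ty": 0, "tz": -0.018, "turn": 0}
    - {"tx": 0, "ty": 0, "tz": -0.007, "turn": 0}
    - {"tx": 0, "ty": 0, "tz": 0, "turn": 0}
    - {"tx": 0, "ty": 0, "tz": 0, "turn": 0}

```text
time_s: 5.85
position: [0.5327, 0.2363, 0.0812]
tcp_rot: [[-0.124, -0.992, 0.002], [-0.992, 0.124, 0.0], [-0.001, -0.002, -1.0]]
force: [-0.3, 0.2, 0.5]
opening: 1.0
```

Run:
```python
from st import *
s=bot.read_state();show(s)
p=vision.capture('wrist');cv2.imwrite('pics/w5.png',p['pixels'])
```

```text
5.85 [0.5327 0.2363 0.0812] phi -97.14 z [ 1.8e-03  4.0e-04 -1.0e+00] F [-0.3  0.2  0.5] op 1.0
```

View pics/w5.png

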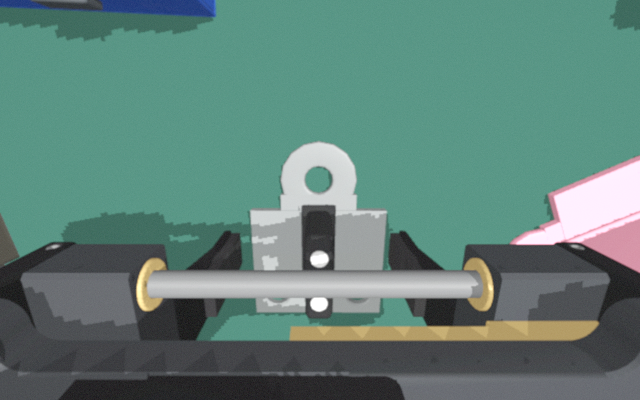

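>>> play_rows:
  series:
    - {"tx": 0, "ty": 0, "tz": 0, "turn": 0}
    - {"tx": 0, "ty": 0, "tz": 0, "turn": 0}
    - {"tx": 0, "ty": 0, "tz": 0, "turn": 0}
    - {"tx": 0, "ty": 0, "tz": 0, "turn": 0}
    - {"tx": 0, "ty": 0, "tz": 0, "turn": 0}
    - {"tx": 0, "ty": 0, "tz": 0, "turn": 0}
    - {"tx": 0, "ty": 0, "tz": 0, "turn": 0}
    - {"tx": 0, "ty": 0, "tz": 0, "turn": 0}
  gripper: 0

```text
time_s: 6.7
position: [0.5319, 0.2363, 0.0802]
tcp_rot: [[-0.124, -0.992, -0.0], [-0.992, 0.124, -0.0], [0.0, 0.0, -1.0]]
force: [-0.6, -0.7, -0.5]
opening: 0.359
```

>>> play_rows:
  series:
    - {"tx": 0, "ty": 0, "tz": 0, "turn": 0}
    - {"tx": 0, "ty": 0, "tz": 0, "turn": 0}
    - {"tx": 0, "ty": 0, "tz": 0, "turn": 0}
    - {"tx": 0, "ty": 0, "tz": 0, "turn": 0}
    - {"tx": 0, "ty": 0, "tz": 0, "turn": 0}
    - {"tx": 0, "ty": 0, "tz": 0, "turn": 0}

```text
time_s: 7.3
position: [0.5319, 0.2361, 0.0802]
tcp_rot: [[-0.124, -0.992, -0.0], [-0.992, 0.124, -0.0], [0.0, 0.0, -1.0]]
force: [-0.5, -2.1, 0.5]
opening: 0.157
```

Run:
```python
from st import *
s=bot.read_state();show(s)
p=vision.capture('wrist');cv2.imwrite('pics/w6.png',p['pixels'])
```

```text
7.3 [0.5319 0.2361 0.0802] phi -97.11 z [-3.e-04 -4.e-04 -1.e+00] F [-0.5 -2.1  0.5] op 0.157
```

View pics/w6.png

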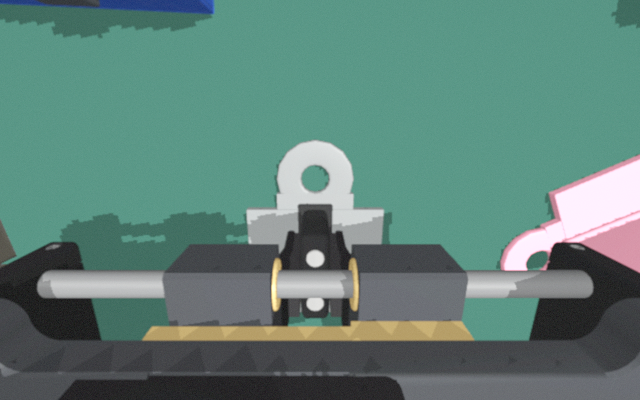

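>>> play_rows:
  series:
    - {"tx": 0, "ty": 0, "tz": 0.015, "turn": 0}
    - {"tx": 0, "ty": 0, "tz": 0.035, "turn": 0}
    - {"tx": 0, "ty": 0, "tz": 0.04, "turn": 0}
    - {"tx": 0, "ty": 0, "tz": 0.03, "turn": 0}
    - {"tx": 0, "ty": 0, "tz": 0.014, "turn": 0}
    - {"tx": 0, "ty": 0, "tz": 0, "turn": 0}
    - {"tx": 0, "ty": 0, "tz": 0, "turn": 0}
    - {"tx": 0, "ty": 0, "tz": 0, "turn": 0}

```text
time_s: 8.15
position: [0.531, 0.2361, 0.186]
tcp_rot: [[-0.124, -0.992, -0.003], [-0.992, 0.124, -0.001], [0.001, 0.003, -1.0]]
force: [-0.3, -0.8, -3.0]
opening: 0.161
```

Run:
```python
from st import *
s=bot.read_state();show(s)
p=vision.capture('wrist');cv2.imwrite('pics/w7.png',p['pixels'])
p=vision.capture('side');print(crop(p,(310,160),50,8,'pics/s7.png'))
```

```text
8.15 [0.531  0.2361 0.186 ] phi -97.12 z [-3.2e-03 -6.0e-04 -1.0e+00] F [-0.3 -0.8 -3. ] op 0.161
(260, 122)
```

View pics/w7.png

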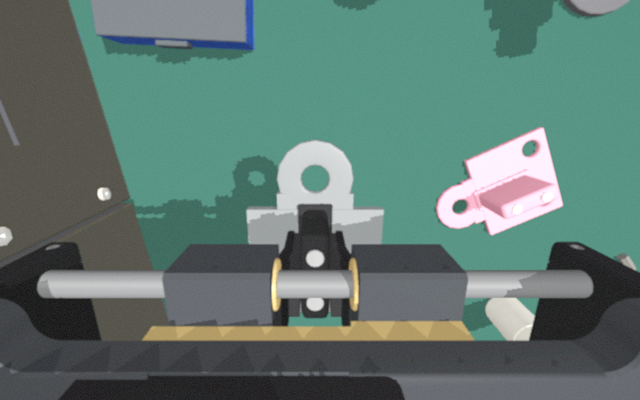

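View pics/s7.png

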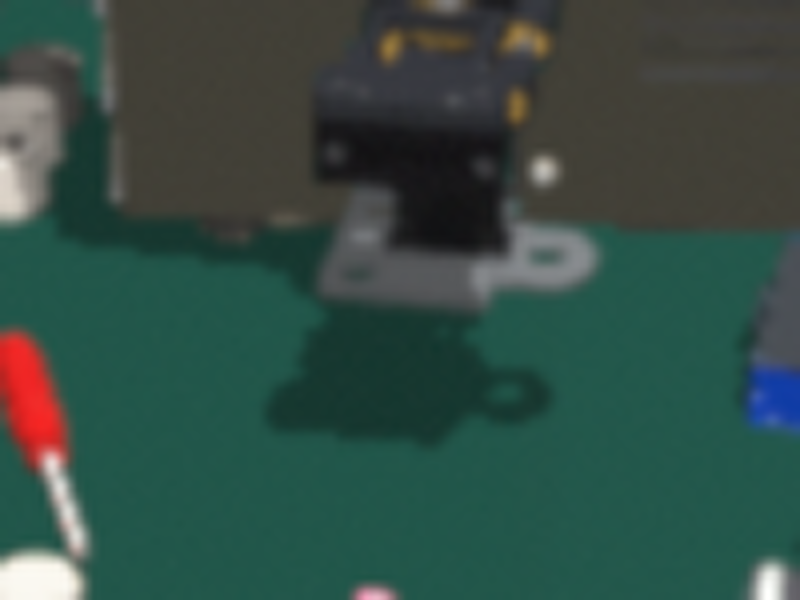

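>>> play_rows:
  series:
    - {"tx": 0, "ty": -0.025, "tz": 0, "turn": 0}
    - {"tx": 0.001, "ty": -0.045, "tz": 0, "turn": -0.002}
    - {"tx": 0.002, "ty": -0.05, "tz": 0, "turn": -0.003}
    - {"tx": 0.002, "ty": -0.05, "tz": 0.001, "turn": -0.003}
    - {"tx": 0.002, "ty": -0.045, "tz": 0, "turn": -0.003}
    - {"tx": 0.002, "ty": -0.035, "tz": 0.001, "turn": 0}
    - {"tx": 0, "ty": -0.02, "tz": 0, "turn": 0}
    - {"tx": 0, "ty": -0.012, "tz": 0, "turn": 0}
    - {"tx": 0, "ty": 0, "tz": 0, "turn": 0}
    - {"tx": 0, "ty": 0, "tz": 0, "turn": 0}

```text
time_s: 9.25
position: [0.5389, 0.0116, 0.1888]
tcp_rot: [[-0.135, -0.991, -0.001], [-0.991, 0.135, 0.001], [-0.001, 0.001, -1.0]]
force: [-0.8, 0.4, -2.5]
opening: 0.159
```

Run:
```python
from st import *
s=bot.read_state();show(s)
p=vision.capture('wrist');cv2.imwrite('pics/w8.png',p['pixels'])
p=vision.capture('side');print(crop(p,(345,195),50,8,'pics/s8.png'))
show(bot.read_state())
```

```text
9.25 [0.5389 0.0116 0.1888] phi -97.75 z [-8.e-04  7.e-04 -1.e+00] F [-0.8  0.4 -2.5] op 0.159
(295, 157)
9.35 [0.5389 0.012  0.189 ] phi -97.68 z [-5.e-04  4.e-04 -1.e+00] F [-0.   0.3 -2.9] op 0.159
```

View pics/w8.png

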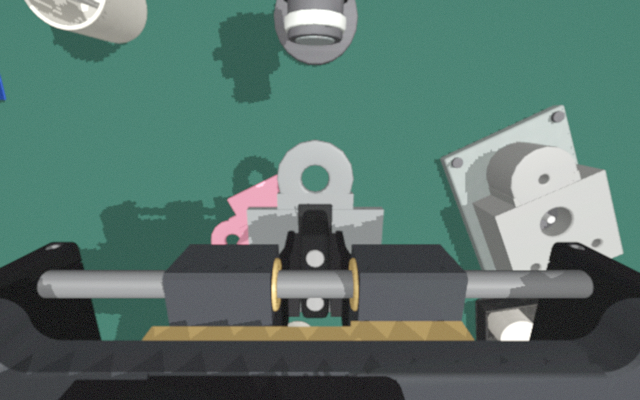

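View pics/s8.png

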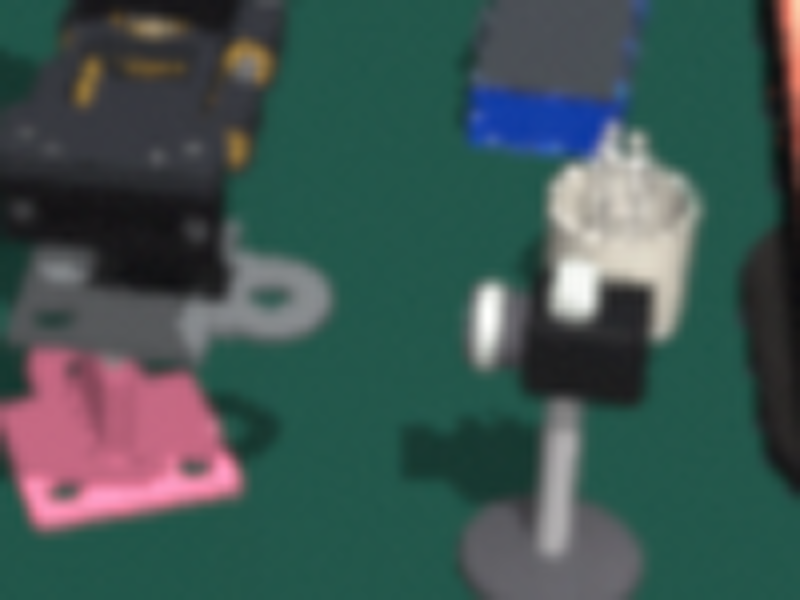

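Run:
```python
from st import *
p=vision.capture('wrist');s=vision.capture('side');cv2.imwrite('pics/w9.png',p['pixels'])
show(bot.read_state())
print(crop(p,(315,70),80,5,'pics/w9c.png'))
a=onz(p,(315,142),.110);b=onz(p,(315,42),.110);print('wrist nose,glass',a.round(4),b.round(4),np.linalg.norm(a-b).round(4))
d=np.array([.9907,-.1357,0]);g=np.array([.65,-.0047,.11])
print('side proj crop coords glass',(proj(s,g)[0]-[295,157])*8,'nose pred',(proj(s,g-.05*d)[0]-[295,157])*8)
```

```text
9.45 [0.539  0.0119 0.189 ] phi -97.68 z [-2.e-04  2.e-04 -1.e+00] F [ 0.1  0.3 -2.8] op 0.16
(235, 10)
wrist nose,glass [0.5988 0.0031 0.11  ] [ 0.6494 -0.0037  0.11  ] 0.0511
side proj crop coords glass [465.40763654 323.6270551 ] nose pred [325.9979321  308.04938507]
```

View pics/w9c.png

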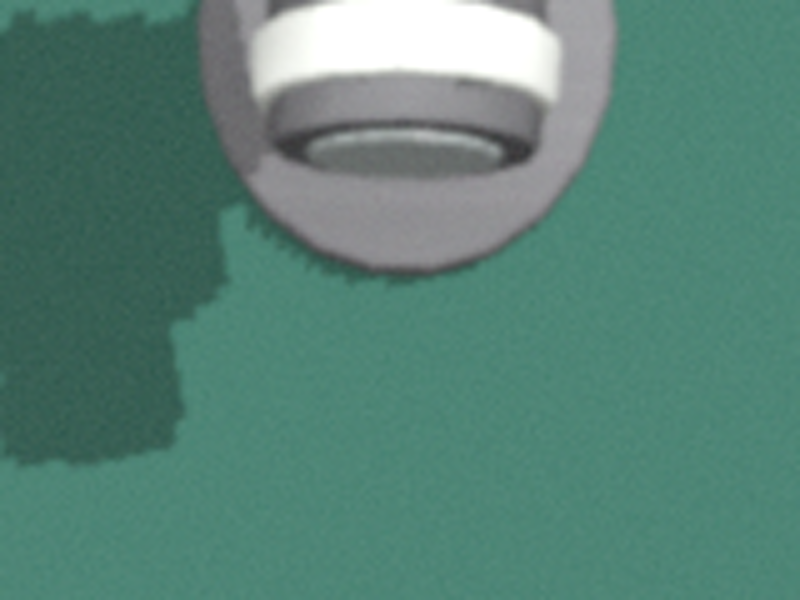

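>>> play_rows:
  series:
    - {"tx": 0.001, "ty": -0.001, "tz": -0.0025, "turn": 0}
    - {"tx": 0, "ty": 0, "tz": 0, "turn": 0}
    - {"tx": 0, "ty": 0, "tz": 0, "turn": 0}
    - {"tx": 0, "ty": 0, "tz": 0, "turn": 0}
    - {"tx": 0, "ty": 0, "tz": 0, "turn": 0}
    - {"tx": 0, "ty": 0, "tz": 0, "turn": 0}
    - {"tx": 0, "ty": 0, "tz": 0, "turn": 0}
    - {"tx": 0, "ty": 0, "tz": 0, "turn": 0}
    - {"tx": 0, "ty": 0, "tz": 0, "turn": 0}
    - {"tx": 0, "ty": 0, "tz": 0, "turn": 0}

```text
time_s: 10.45
position: [0.54, 0.0099, 0.1871]
tcp_rot: [[-0.135, -0.991, 0.0], [-0.991, 0.135, 0.0], [-0.0, -0.0, -1.0]]
force: [-0.1, -0.1, -2.7]
opening: 0.159
```

Run:
```python
from st import *
show(bot.read_state())
p=vision.capture('side');print(crop(p,(345,195),50,8,'pics/s10.png'))
t=vision.capture('top');print(crop(t,(317,160),50,8,'pics/t10.png'))
show(bot.read_state())
```

```text
10.45 [0.54   0.0099 0.1871] phi -97.78 z [ 0.  0. -1.] F [-0.1 -0.1 -2.7] op 0.159
(295, 157)
(267, 122)
10.55 [0.54   0.0099 0.187 ] phi -97.78 z [-0. -0. -1.] F [-0.6 -0.5 -3.1] op 0.157
```

View pics/s10.png

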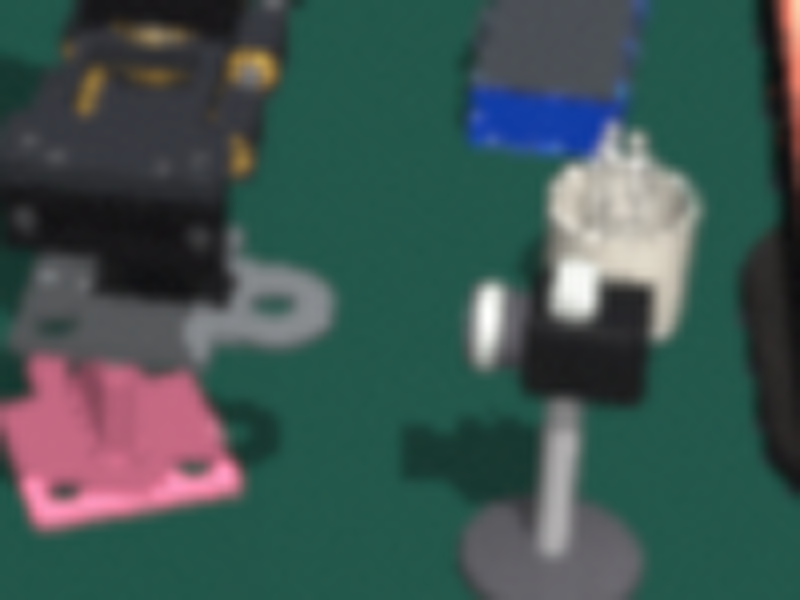

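View pics/t10.png

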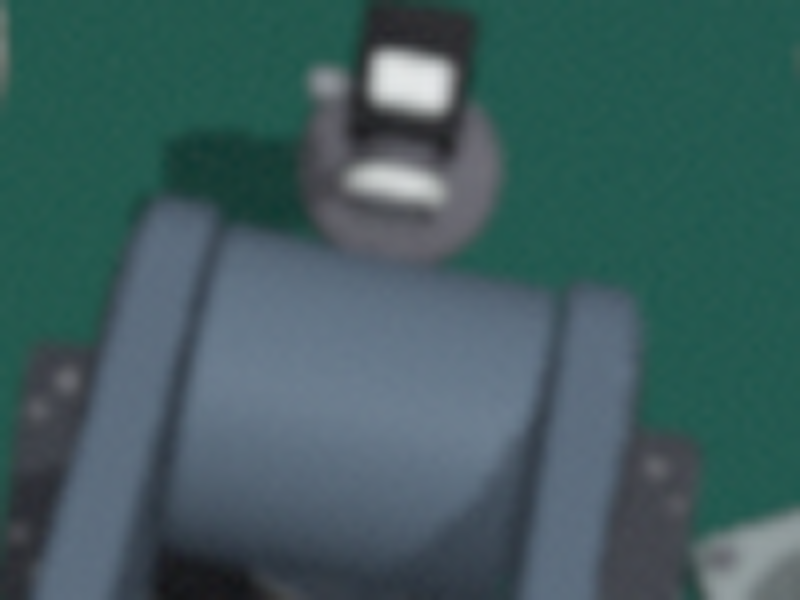

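>>> play_rows:
  series:
    - {"tx": 0, "ty": 0, "tz": 0, "turn": 0}
    - {"tx": 0, "ty": 0, "tz": 0, "turn": 0}
    - {"tx": 0, "ty": 0, "tz": 0, "turn": 0}
    - {"tx": 0, "ty": 0, "tz": 0, "turn": 0.05}
    - {"tx": 0, "ty": 0, "tz": 0, "turn": 0.1}
    - {"tx": 0, "ty": 0, "tz": 0, "turn": 0.13}
    - {"tx": 0, "ty": 0, "tz": 0, "turn": 0.13}
    - {"tx": 0, "ty": 0, "tz": 0, "turn": 0.13}
    - {"tx": 0, "ty": 0, "tz": 0, "turn": 0.13}
    - {"tx": 0, "ty": 0, "tz": 0, "turn": 0.13}

```text
time_s: 11.55
position: [0.54, 0.0099, 0.187]
tcp_rot: [[0.65, -0.76, 0.0], [-0.76, -0.65, -0.0], [0.0, -0.0, -1.0]]
force: [-0.2, 0.3, -2.3]
opening: 0.156
```

>>> play_rows:
  series:
    - {"tx": 0.003, "ty": 0, "tz": 0, "turn": 0.13}
    - {"tx": 0.006, "ty": -0.001, "tz": 0, "turn": 0.13}
    - {"tx": 0.007, "ty": -0.001, "tz": 0, "turn": 0.13}
    - {"tx": 0.006, "ty": -0.001, "tz": 0, "turn": 0.13}
    - {"tx": 0.004, "ty": -0.001, "tz": 0, "turn": 0.1}
    - {"tx": 0, "ty": 0, "tz": 0, "turn": 0.05}
    - {"tx": 0, "ty": 0, "tz": 0, "turn": 0.03}
    - {"tx": 0, "ty": 0, "tz": 0, "turn": 0}
    - {"tx": 0, "ty": 0, "tz": 0, "turn": 0}

```text
time_s: 12.45
position: [0.5607, 0.0067, 0.187]
tcp_rot: [[0.991, -0.136, -0.0], [-0.136, -0.991, 0.0], [-0.0, -0.0, -1.0]]
force: [0.2, 0.5, -3.5]
opening: 0.162
```

Run:
```python
from st import *
s=bot.read_state();show(s);print(s['joint_positions'])
p=vision.capture('side');print(crop(p,(345,195),50,8,'pics/s11.png'))
t=vision.capture('wrist');cv2.imwrite('pics/w11.png',t['pixels'])
show(bot.read_state())
```

```text
12.45 [0.5607 0.0067 0.187 ] phi -7.82 z [-1.e-04  0.e+00 -1.e+00] F [ 0.2  0.5 -3.5] op 0.162
[-1.07291803e+01  3.36363075e+01  9.68230479e+01  7.02555351e-04
  4.95484743e+01 -2.91197379e+00]
(295, 157)
12.55 [0.5607 0.0067 0.187 ] phi -7.8 z [-1.e-04  0.e+00 -1.e+00] F [-0.8 -0.4 -2.9] op 0.157
```

View pics/s11.png

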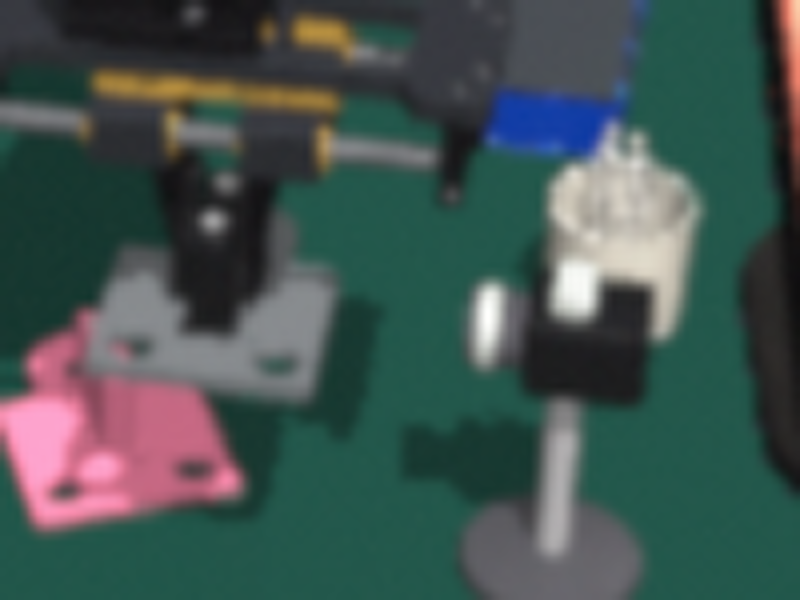

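View pics/w11.png

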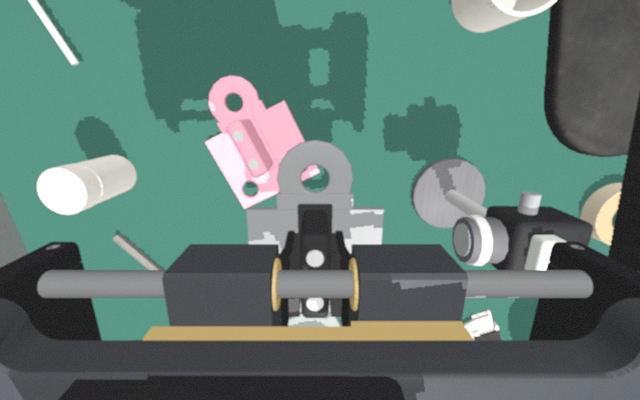

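>>> play_rows:
  series:
    - {"tx": 0, "ty": 0, "tz": 0, "turn": 0}
    - {"tx": 0, "ty": 0, "tz": 0, "turn": 0}
    - {"tx": 0, "ty": 0, "tz": 0, "turn": 0}
    - {"tx": 0, "ty": 0, "tz": 0, "turn": 0}
    - {"tx": 0, "ty": 0, "tz": 0, "turn": 0}
    - {"tx": 0, "ty": 0, "tz": 0, "turn": 0}
    - {"tx": 0, "ty": 0, "tz": 0, "turn": 0}
    - {"tx": 0, "ty": 0, "tz": 0, "turn": 0}
    - {"tx": 0, "ty": 0, "tz": 0, "turn": 0}
    - {"tx": 0, "ty": 0, "tz": 0, "turn": 0}

```text
time_s: 13.55
position: [0.5608, 0.0067, 0.187]
tcp_rot: [[0.991, -0.135, -0.0], [-0.135, -0.991, 0.0], [-0.0, -0.0, -1.0]]
force: [0.0, 0.4, -2.8]
opening: 0.158
```

>>> play_rows:
  series:
    - {"tx": 0, "ty": 0, "tz": 0, "turn": 0}
    - {"tx": 0, "ty": 0, "tz": 0, "turn": 0}
    - {"tx": -0.01, "ty": -0.015, "tz": 0, "turn": 0}
    - {"tx": -0.012, "ty": -0.025, "tz": 0, "turn": -0.06}
    - {"tx": -0.012, "ty": -0.03, "tz": 0, "turn": -0.11}
    - {"tx": -0.01, "ty": -0.035, "tz": 0, "turn": -0.13}
    - {"tx": -0.01, "ty": -0.035, "tz": 0, "turn": -0.13}
    - {"tx": -0.008, "ty": -0.03, "tz": 0, "turn": -0.13}
    - {"tx": -0.006, "ty": -0.03, "tz": 0, "turn": -0.13}
    - {"tx": -0.004, "ty": -0.02, "tz": -0.007, "turn": -0.13}

```text
time_s: 14.55
position: [0.5026, -0.1718, 0.1821]
tcp_rot: [[0.539, -0.842, 0.001], [-0.842, -0.539, -0.002], [0.002, -0.0, -1.0]]
force: [0.3, 0.5, -2.9]
opening: 0.162
```

>>> play_rows:
  series:
    - {"tx": -0.002, "ty": -0.012, "tz": -0.007, "turn": -0.11}
    - {"tx": 0, "ty": -0.0055, "tz": -0.007, "turn": -0.08}
    - {"tx": 0, "ty": 0, "tz": 0, "turn": -0.053}
    - {"tx": 0, "ty": 0, "tz": 0, "turn": 0}
    - {"tx": 0, "ty": 0, "tz": 0, "turn": 0}
    - {"tx": 0, "ty": 0, "tz": 0, "turn": 0}

```text
time_s: 15.15
position: [0.5014, -0.1834, 0.1704]
tcp_rot: [[0.317, -0.948, 0.0], [-0.948, -0.317, -0.0], [0.0, -0.0, -1.0]]
force: [-0.4, -0.1, -2.4]
opening: 0.16
```

Run:
```python
from st import *
s=bot.read_state();show(s)
p=vision.capture('side');print(crop(p,(300,250),50,8,'pics/s12.png'))
p=vision.capture('top');print(crop(p,(383,205),50,8,'pics/t12.png'))
t=vision.capture('wrist');cv2.imwrite('pics/w12.png',t['pixels'])
show(bot.read_state())
```

```text
15.15 [ 0.5014 -0.1834  0.1704] phi -71.51 z [ 1.e-04 -2.e-04 -1.e+00] F [-0.4 -0.1 -2.4] op 0.16
(250, 212)
(333, 167)
15.3 [ 0.5016 -0.1832  0.1704] phi -71.51 z [ 2.e-04 -2.e-04 -1.e+00] F [ 0.3 -0.7 -2.6] op 0.159
```

View pics/s12.png

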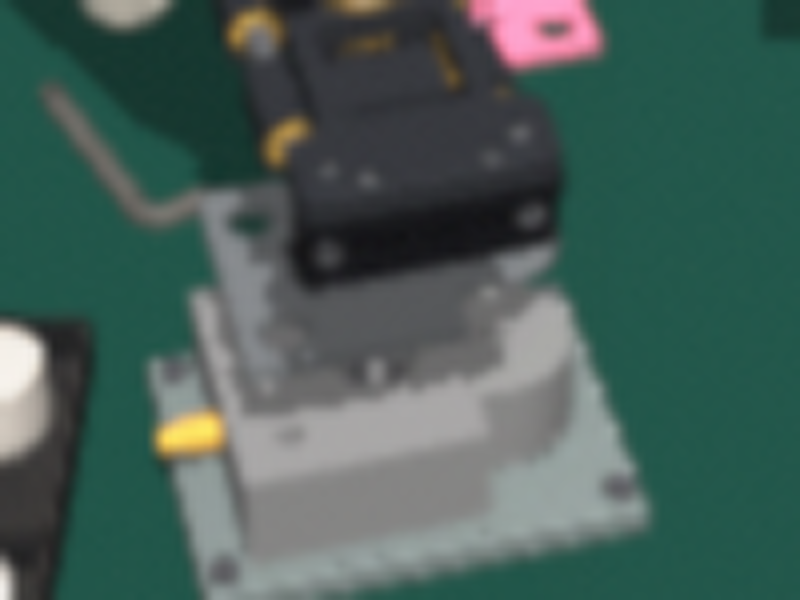

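View pics/t12.png

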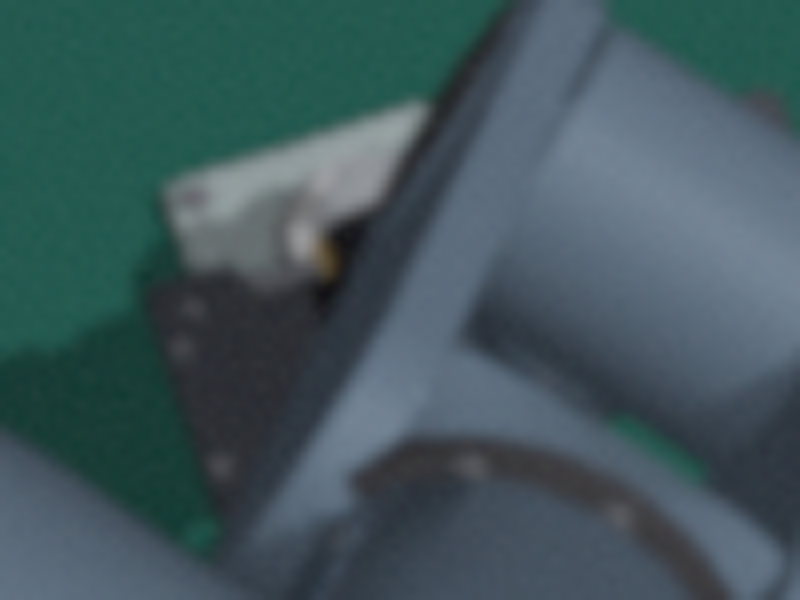

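View pics/w12.png

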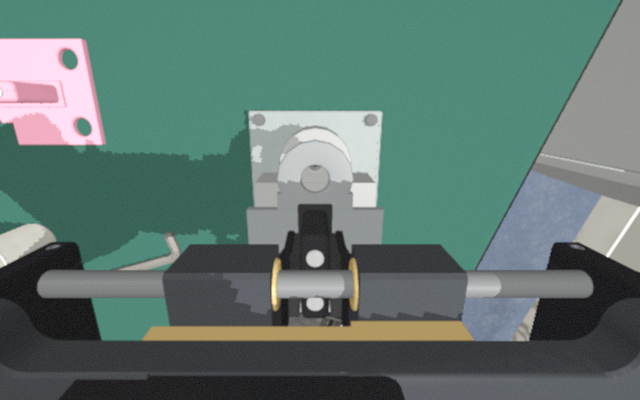

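>>> play_rows:
  series:
    - {"tx": 0, "ty": 0, "tz": -0.008, "turn": 0}
    - {"tx": 0, "ty": 0, "tz": -0.012, "turn": 0}
    - {"tx": 0, "ty": 0, "tz": -0.01, "turn": 0}
    - {"tx": 0, "ty": 0, "tz": -0.005, "turn": 0}
    - {"tx": 0, "ty": 0, "tz": 0, "turn": 0}
    - {"tx": 0, "ty": 0, "tz": 0, "turn": 0}
    - {"tx": 0, "ty": 0, "tz": 0, "turn": 0}
    - {"tx": 0, "ty": 0, "tz": 0, "turn": 0}

```text
time_s: 16.1
position: [0.5018, -0.1834, 0.1426]
tcp_rot: [[0.316, -0.949, 0.001], [-0.949, -0.316, -0.0], [0.001, -0.0, -1.0]]
force: [-0.7, -0.6, -3.2]
opening: 0.158
```

Run:
```python
from st import *
s=bot.read_state();show(s)
p=vision.capture('side');print(crop(p,(300,250),50,8,'pics/s13.png'))
t=vision.capture('wrist');cv2.imwrite('pics/w13.png',t['pixels']);print(crop(t,(315,180),80,5,'pics/w13c.png'))
c,sn=np.cos(np.radians(18.4)),np.sin(np.radians(18.4))
for n,a,b,z in [('bh1',-.034,.026,.05),('bh2',-.034,-.026,.05),('bh3',.04,0,.05),('ph1',-.034,.026,.067),('ph2',-.034,-.026,.067),('ph3',.04,0,.067)]:
    X=[.5021+c*a-sn*b,-.1831+sn*a+c*b,z];print(n,'side crop',((proj(p,X)[0]-[250,212]+.5)*8-.5).round(),'wrist crop',((proj(t,X)[0]-[235,120]+.5)*5-.5).round())
```

```text
16.1 [ 0.5018 -0.1834  0.1426] phi -71.55 z [ 6.e-04 -4.e-04 -1.e+00] F [-0.7 -0.6 -3.2] op 0.158
(250, 212)
(235, 120)
bh1 side crop [257. 319.] wrist crop [208. 783.]
bh2 side crop [290. 433.] wrist crop [581. 783.]
bh3 side crop [494. 331.] wrist crop [394. 261.]
ph1 side crop [254. 282.] wrist crop [192. 853.]
ph2 side crop [287. 395.] wrist crop [596. 853.]
ph3 side crop [494. 294.] wrist crop [394. 291.]
```

View pics/s13.png

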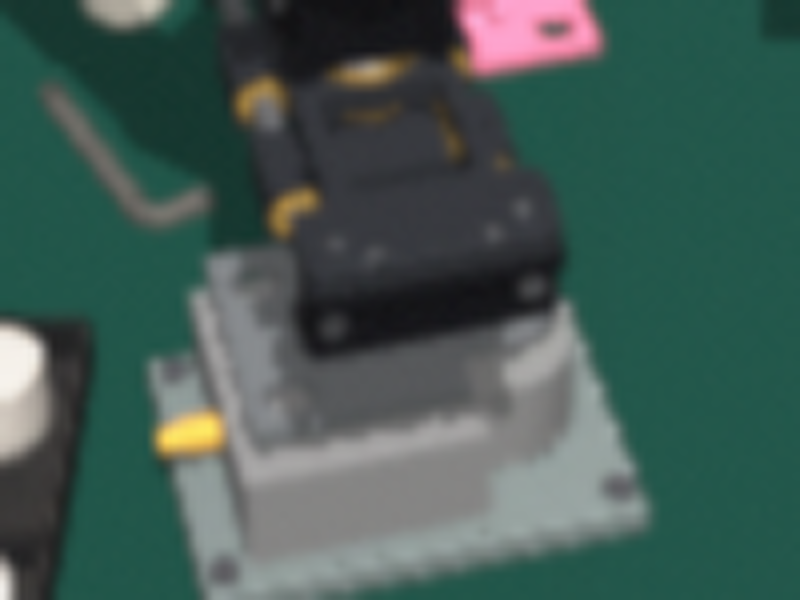

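View pics/w13c.png

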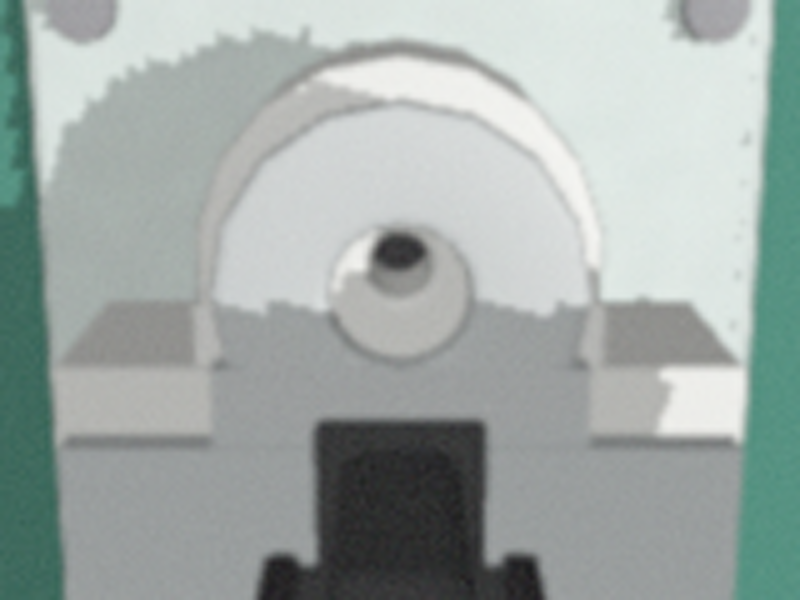

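>>> play_rows:
  series:
    - {"tx": 0, "ty": 0, "tz": -0.0015, "turn": 0}
    - {"tx": 0, "ty": 0, "tz": -0.0013, "turn": 0}
    - {"tx": 0, "ty": 0, "tz": 0, "turn": 0}
    - {"tx": 0, "ty": 0, "tz": 0, "turn": 0}
    - {"tx": 0, "ty": 0, "tz": 0, "turn": 0}
    - {"tx": 0, "ty": 0, "tz": 0, "turn": 0}
    - {"tx": 0, "ty": 0, "tz": 0, "turn": 0}
    - {"tx": 0, "ty": 0, "tz": 0, "turn": 0}
    - {"tx": 0, "ty": 0, "tz": 0, "turn": 0}

```text
time_s: 17.1
position: [0.5016, -0.1833, 0.14]
tcp_rot: [[0.316, -0.949, 0.0], [-0.949, -0.316, -0.0], [0.0, -0.0, -1.0]]
force: [0.4, 0.1, -2.1]
opening: 0.154
```

Run:
```python
from st import *
s=bot.read_state();show(s)
t=vision.capture('wrist');print(crop(t,(315,180),80,5,'pics/w14c.png'))
p=vision.capture('side');print(crop(p,(275,250),30,13,'pics/s14.png'))
for i in range(3): vision.capture('side')
show(bot.read_state())
```

```text
17.1 [ 0.5016 -0.1833  0.14  ] phi -71.55 z [ 0. -0. -1.] F [ 0.4  0.1 -2.1] op 0.154
(235, 120)
(245, 227)
17.35 [ 0.5015 -0.1833  0.14  ] phi -71.56 z [-0.  0. -1.] F [-0.2  0.6 -3.1] op 0.158
```

View pics/w14c.png

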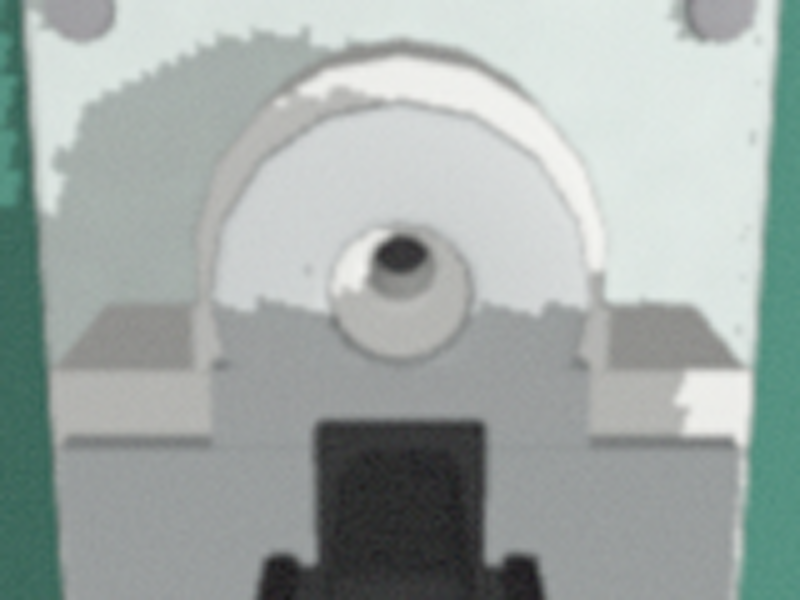

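View pics/s14.png

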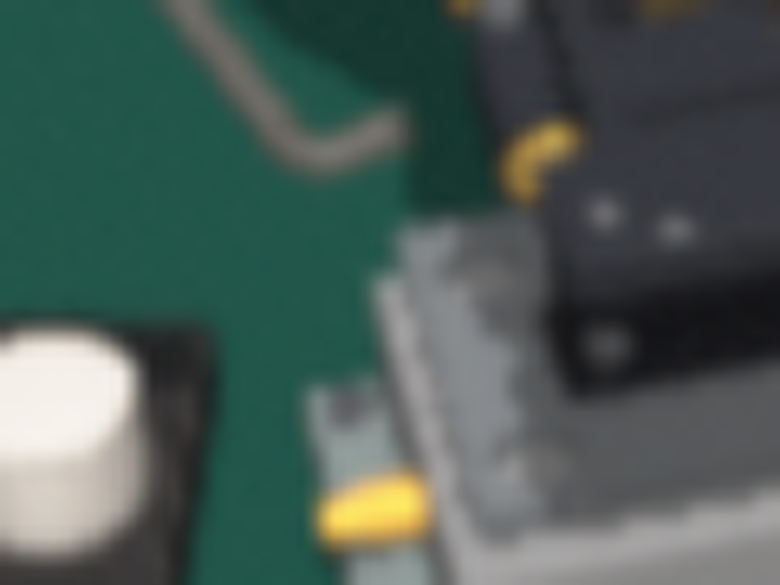

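```bash
python3 -c "
from rig import bot
print(bot.hand_in())"
```

```text
the job is handed in; nothing more can be done
None
```

I picked up the grey cover plate, showed its nose and then its right (-y) long side to the lens, and handed in with it hovering over the stand block. The clock read about 17.4 s.

- **Showings:** both were held about 1 s or more, level and at lens height, roughly 5 cm from the glass. In the nose showing, the plate first sat about 2 mm high, so I lowered it before the counted hold.
- **Final hover:** the plate's underside is about 10 mm above the block, by the measured arm height. The tool was level and steady and the grip unchanged. The wrist force was only the plate's weight, with no sign of touching the block.
- **Hole fit:** the wrist picture shows the nose hole of the block inside the plate's hole, with an estimated error under 1 mm. The block's shoulders are parallel to the plate edge.
- **Not seen directly:** the two tail holes were mostly hidden by the gripper at the end. Their fit is inferred from the nose hole, the matching turn and the measured poses.
- **Disagreements:** the first wrist-camera estimate of the lens was several millimetres off because the arm was still settling. I replaced it with one tied to the block and plate holes. The wrist and fixed cameras otherwise differ by 1 to 2 mm.

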